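# Lean an inspection board against the viewing rest and chock its foot

### The arm

A 6-joint arm with a two-finger parallel gripper is mounted at the origin on a cart in front of the work surface, level with it; the furniture and walls round the work are solid. World frame = base frame: x ahead of the robot, y to its left, z up, the work surface at z = 0. Lengths are in mm, angles in rad, forces in N, time in s.
With the tool pointing down it reaches from about 375 to 925 mm from the base axis. Payload 5.7 kg.
Tool frame: the origin (TCP) lies between the finger pads; the fingertips stand 22 mm ahead of it and the grasp point (between the pads) lies 3 mm ahead of it (env.tip_reach is the distance from the TCP to the fingertips, in mm); z points along the fingers, y is the line along which they close (so a half turn about z gives the same grasp; the last joint's range is limited). The gripper opens to 88 mm and grips with 3 to 60 N. Pads are 20 mm wide; open, the fingers measure 115 mm over their backs; the gripper's body (75 mm by 178 mm) begins 61 mm behind the grasp point.
Start: joints at [1.043, 0.359, 1.51, -0, 1.272, -0.115], TCP at [240.696, 549.573, 244.623] pointing down, gripper open.
Joint ranges: [-2.97, 2.97], [-1.01, 2.36], [0.21, 2.38], [-0.96, 4.11], [0.2, 2.71], [-2.98, 2.98]. Speed limits (rad/s): [2.39, 2.39, 3.14, 3.14, 3.14, 3.14].

### API

Orientations are given as [roll, pitch, yaw] about the fixed x, y, z axes, in that order (R = Rz(yaw) Ry(pitch) Rx(roll)).
In Python, from rig import env gives the robot as it stands.
- The arm moves only by the tool drive_tool, never from a script. Its argument "moves" is a list of rows, each an object with "grip": the finger opening in mm, from 0 to 87.8; "xyz": the shift along the tool's x, y, z in units of 0.25 m (1.0 is 0.25 m), a list of three; "twist": the turn, a rotation vector about the tool's x, y, z in units of 2 rad (1.0 is 2 rad), a list of three. A call has 1 to 10 rows; each row is the pose to reach, as a shift and turn from the pose commanded when the call began, along the tool's axes at that moment; what a row does not reach only later rows make up. A row lasts 1/12 s, in which the tool goes at most 41.7 mm and 7.16 degrees, less where a joint would pass 70% of its speed; a pose out of reach is approached as far as the arm can. A call with a number of a shift or a turn outside -1 to 1 is refused whole. A call with a gripper value outside its range is refused whole. The fingers move at their own pace and stop on an object; "grip_force" is the grip in N (left out, the last holds). Time passes only in rows, so rows that repeat a pose let the fingers close. It gives the time, the measured TCP pose, the force, the opening and the grip force at its end, in the units of the state.
- env.state(): the state, without advancing time (a new reading comes with each control period).
- env.read_camera(name): name is "side" or "top" or "wrist"; returns a dict with "img" (384x512x3 uint8, red, green, blue), "fx", "fy", "cx", "cy" (pixels), "R" (3x3) and "t" (3): a world point X has camera coordinates R X + t; the wrist camera has in their place "mount" (4x4, takes a point from camera to tool coordinates, whose origin is the TCP and whose axes are the flange's). Camera axes: x right, y down, z forward; pixel columns grow to the right and rows downward; lengths in mm; the calibration is good to about 2 mm. A picture is of the moment at which its call begins: read the wrist's pose just before it. There is no depth.
- env.close_job(): hands the job in; it is judged then, once.
Trained networks look in a picture, given as the dict that the camera call returned (one of the last four; its "shot" number tells which), for a name from the list of things; names that differ only in an ending like _2 or _b are one class to them, and where a whole thing is asked for, a point or a joint stands for the part that bears it (a point fixed in the world has none). Each returns a list of dicts, best first, with "confidence" (0 to 1); they miss things now and then, are a little off and sometimes report something else, mostly with a low value. They report only what shows in the picture. A call takes as long as a camera call. They do not tell look-alikes from the thing itself.
- env.recognise(picture, thing): "bbox" ([centre column, centre row, width, height] as shares, 0 to 1, of the picture: columns of its width, rows of its height, round what is visible of it).
The state is a dict: "time": time; "q": joint angles; "qd": joint speeds; "effort": joint torques, N m; "position": TCP position; "ee_rot": TCP orientation; "ft_force": force on the tool from outside, world axes, zero at the start; "wrist_torque": the same for the moment, N m; "grip_width": opening from 0.0 (shut) to 1.0 (fully open); "grip_force": force on a finger pad.
Only numpy, scipy, OpenCV 4.12 (cv2) and the standard library are available. Lean on these libraries where they do the work, as an engineer would, in place of code of your own. Each camera call takes 0.05 s, during which the arm holds its last target. There are 200 camera calls.

### The job

Take the taller of the two black inspection boards out of the slotted rack and lean it against the middle of the front of the grey viewing rest, foot on the worktop, metal-edged side up and sloping back about 15 degrees from upright. Then, with the board leaning there by itself, stand the sample jar from the front of the worktop upright on the worktop in front of it, right up against the middle of its foot, so that the board cannot slide out. Leave the short board in its slot and the tape measure, the weight and the roll of tape where they are.

Things in the scene. Friction and masses are not known exactly. Their poses are not given: they have to be found in the camera images.
- tall_board: Tall inspection board, a black rigid plate 110 wide x 8 thick x 170 mm high with a bright metal strip along its top edge, about 0.18 kg; starts upright in one of the rack's two slots. Origin: centre of its lower edge face; x = along its width, y = normal of its faces (front and back are alike), z = up the board to the metal edge. Gripped across its 8 mm thickness at the middle of the top edge.
- tall_board_foot (a point): Centre of the tall board's underside (the same point as the board's origin).
- short_board: Short inspection board, same make, 110 x 8 mm and only 85 mm high, in the other slot; it stays there. Origin and axes as for the tall board.
- rack: Fixed grey rack: base plate 80 x 130 x 10 mm, two slots (at y = -33 and +33 mm) 11 mm wide between rails whose tops are 46 mm up. Boards stand on the base, 10 mm up. Origin: centre of underside; x = along the slots, y = across. To its left a big fixed yarn reel 0.5 m high begins about 0.48 m ahead of the robot: swing past it drawn in to about 0.44 m from the base axis.
- viewing_rest: Fixed viewing rest: upright grey sheet 160 wide x 100 high x 6 mm thick on a foot plate behind it. Origin: middle of the front face's lower edge, on the worktop; x = horizontally into the rest (away from its front), y = along the sheet, z = up. The leaning board rests on the sheet's upper front edge and rises 65 mm above it; with its lower back edge 27 mm before the sheet it slopes 15 degrees.
- sample_jar: Sample jar, pale with a blue lid that does not come off, the one near the front edge of the worktop (another jar far back by the balance is not meant), round, about 51 mm across (lid 46 mm) and 66 mm high, standing on the worktop. Origin: centre of its underside; z = up. Gripped across its diameter.
- tape_measure: Tape measure, 32 x 67 x 55 mm, a bystander. Origin: centre of its underside.
- weight_50: Weight with a knob, 24 mm across and 30 mm high, a bystander. Origin: centre of its underside.
- tape_roll: Roll of tape lying flat, 67 mm across and 19 mm high, a bystander. Origin: centre of its underside.
There are look-alikes about, which are no part of the job. Leave any yellow look-alike of the tall_board alone.

How it is judged (in metres and radians):
On the way, in this order (a step that is already met when the one before it is completed fails the run):
1. the tall board leans by itself against the middle of the viewing rest, let go (angle between tall_board's own z axis and vertical between 0.14 and 0.4 rad and contact force between tall_board and viewing_rest above 0.05 N and x of tall_board_foot in the frame of viewing_rest between -0.055 and -0.012 m and y of tall_board_foot in the frame of viewing_rest between -0.025 and 0.025 m and height (world z) of tall_board_foot below 0.006 m and angle between the x axis of tall_board and the y axis of viewing_rest, either way round below 0.12 rad and linear speed of tall_board below 0.02 m/s and contact force between the fingers and tall_board below 0.05 N), for 0.3 s.
2. the sample jar stands upright against the middle of the board's foot, let go (horizontal distance between sample_jar and tall_board_foot below 0.042 m and x of sample_jar in the frame of viewing_rest below -0.04 m and angle between sample_jar's own z axis and vertical below 0.1 rad and height (world z) of sample_jar below 0.006 m and linear speed of sample_jar below 0.02 m/s and contact force between the fingers and sample_jar below 0.05 N), for 0.2 s.
At the end, for the whole second after the job is handed in: Tall board: foot on the worktop 12-55 mm before the sheet, metal edge up, sloping back 8-23 degrees, touching the rest, within 25 mm of its middle and 7 degrees of parallel. Jar upright on the worktop in front, centre within 42 mm of the foot's centre (touching: 29). Both still and released (all of step 1 and all of step 2).
It fails at once if the short board is moved more than 20 mm (distance of short_board from where it was at the start of the episode above 0.02 m).
It fails at once if the tape measure is moved more than 20 mm (distance of tape_measure from where it was at the start of the episode above 0.02 m).
It fails at once if the weight is moved more than 20 mm (distance of weight_50 from where it was at the start of the episode above 0.02 m).
It fails at once if the roll of tape is moved more than 20 mm (distance of tape_roll from where it was at the start of the episode above 0.02 m).
It also fails if it takes over 61 s, if anything falls off the work surface, if the arm or the gripper's body presses on something with over 40 N, if the wrist force passes 120 N, or if a joint passes its speed limit or range.

## Working session

There is one attempt and no reset: what is moved stays moved. The work goes in short steps, Python scripts to look and compute and a tool call to move; the robot and the scene stay as the last step left them, time stands still between calls to the robot, and variables do not carry over. Pictures are saved under pics/ and viewed, at most 10 in all, crops included, and the job is handed in when it is done.

Besides the shell and the picture viewer there is one more tool, called after "Call:" in YAML: its name, and indented under it one key for each argument. drive_tool: Moves the arm, as the interface text tells. Its arguments: {"type":"object","properties":{"moves":{"type":"array","items":{"type":"object","properties":{"grip":{"type":"number"},"xyz":{"type":"array","items":{"type":"number","minimum":-1,"maximum":1}},"twist":{"type":"array","items":{"type":"number","minimum":-1,"maximum":1}}}}},"grip_force":{"type":"number"}},"required":["moves"]}

```bash
ls; mkdir -p pics; python3 - <<'E'
from rig import env
import cv2,pickle
print(env.state())
for n in("side","top","wrist"):
    p=env.read_camera(n); cv2.imwrite(f"pics/{n}0.png",cv2.cvtColor(p["img"],cv2.COLOR_RGB2BGR)); pickle.dump(p,open(f"{n}0.pkl","wb"))
    print(n,{k:v for k,v in p.items() if k!="img"})
    for th in("tall_board","short_board","rack","viewing_rest","sample_jar","tape_measure","weight_50","tape_roll"):
        for d in env.recognise(p,th)[:3]:
            b=d["bbox"]; print(th,[round(b[0]*512),round(b[1]*384),round(b[2]*512),round(b[3]*384)],round(d["confidence"],2))
E
```

```text
pics
{'time': 0.0, 'q': array([ 1.04290246e+00,  3.59469751e-01,  1.51140208e+00,  2.67653635e-06,
        1.27246923e+00, -1.15078322e-01]), 'qd': array([ 0.00178059,  0.00143215,  0.00021939,  0.00163994, -0.00040278,
        0.00191539]), 'effort': array([-8.70094045e-04, -5.15379775e+01, -2.70717573e+01,  6.75602350e-02,
        3.51942040e-02, -1.24378180e-04]), 'position': array([240.39150067, 549.05626101, 243.84208078]), 'ee_rot': array([-3.13985611e+00, -2.03299737e-04,  2.72877614e+00]), 'ft_force': array([ 0.70075525, -0.13040985, -0.01400035]), 'wrist_torque': array([-0.00301034, -0.0140302 , -0.00718908]), 'grip_force': 0.0, 'grip_width': 0.9993505634114953}
side {'fx': 450.13392778623864, 'fy': 450.13392778623864, 'cx': 256.57494419439325, 'cy': 184.69719902976905, 'R': array([[-0.98936896, -0.14489078, -0.01247892],
       [-0.11697858,  0.8438728 , -0.52363605],
       [ 0.08640065, -0.51660949, -0.85185067]]), 't': array([ 533.67279073,  172.04523651, 1183.61362114]), 'shot': 1}
tall_board [276, 201, 48, 35] 0.67
tall_board [213, 173, 11, 58] 0.65
short_board [278, 1
[... 821 characters left out ...]
le_jar [233, 217, 9, 48] 0.61
tape_measure [231, 212, 8, 42] 0.65
tape_measure [142, 235, 27, 9] 0.53
weight_50 [361, 212, 12, 11] 0.46
tape_roll [196, 241, 22, 23] 0.57
wrist {'fx': 309.96999485331, 'fy': 309.96999485331, 'cx': 256.2844948457144, 'cy': 196.7219547039523, 'mount': array([[ 1.38900696e-03, -9.65297658e-01, -2.61148429e-01,
         7.16041041e+01],
       [ 9.99998718e-01,  1.54895448e-03, -4.06653622e-04,
        -1.77485568e+00],
       [ 7.97048817e-04, -2.61147529e-01,  9.65298572e-01,
        -1.40550340e+02],
       [ 0.00000000e+00,  0.00000000e+00,  0.00000000e+00,
         1.00000000e+00]]), 'shot': 3}
rack [138, 364, 24, 10] 0.18
tape_measure [136, 365, 23, 13] 0.78
```

```bash
python3 - <<'E'
import cv2
cv2.imwrite("pics/s1.png",cv2.resize(cv2.imread("pics/side0.png")[70:350,120:400],(800,600)[:1]*1+(600,) if 0 else (600,600),interpolation=cv2.INTER_CUBIC))
t=cv2.imread("pics/top0.png");cv2.imwrite("pics/t1.png",cv2.resize(t[110:290,115:395],(800,514),interpolation=cv2.INTER_CUBIC))
E
```

```text
(no output)
```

View pics/s1.png

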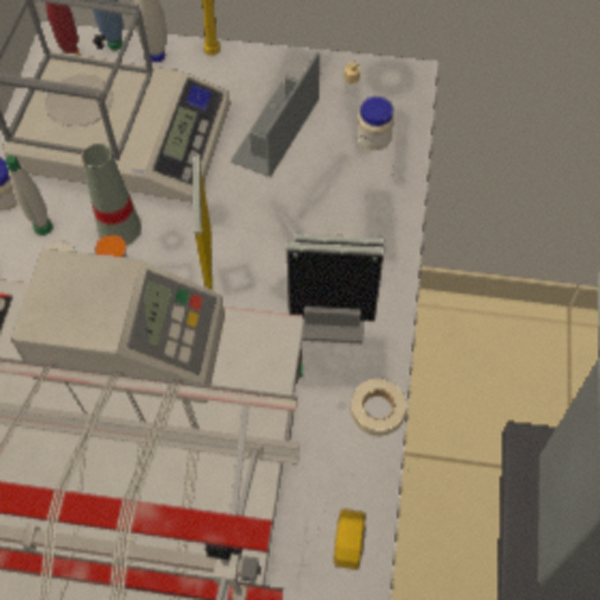

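View pics/t1.png

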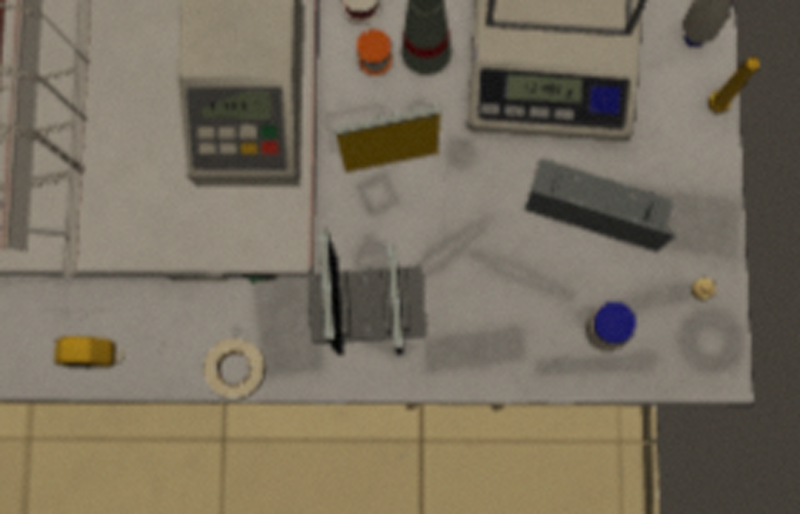

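View pics/top0.png

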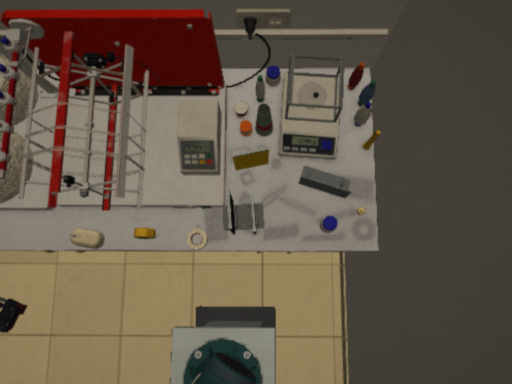

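The top view shows the tall board in the left slot at crop (330,290), the short one at (395,300), the rest at (600,205) facing the robot, and the jar lid at (613,323). The tape is at crop (235,368), and the weight at (703,288). A yellow look-alike stands at (388,140) and is to be left alone.

```bash
cat > h.py <<'E'
import numpy as np,cv2,pickle
from scipy.spatial.transform import Rotation as Ro
def cam(p,s=None):
    "R,t world->cam"
    if "R" in p: return p["R"],p["t"]
    T=np.eye(4);T[:3,:3]=Ro.from_euler("xyz",s["ee_rot"]).as_matrix();T[:3,3]=s["position"]
    M=np.linalg.inv(T@p["mount"]);return M[:3,:3],M[:3,3]
def onplane(p,uv,z,s=None):
    R,t=cam(p,s);d=R.T@np.array([(uv[0]-p["cx"])/p["fx"],(uv[1]-p["cy"])/p["fy"],1]);c=-R.T@t
    return c+d*(z-c[2])/d[2]
def proj(p,X,s=None):
    R,t=cam(p,s);c=np.atleast_2d(X)@R.T+t
    return np.c_[p["fx"]*c[:,0]/c[:,2]+p["cx"],p["fy"]*c[:,1]/c[:,2]+p["cy"]]
def down(yaw,tilt=0): return Ro.from_euler("xyz",[np.pi,tilt,yaw])
def mv(s,pos,rot):
    "units for drive_tool"
    R0=Ro.from_euler("xyz",s["ee_rot"])
    return np.round(R0.inv().apply(np.array(pos)-s["position"])/250,3).tolist(),np.round((R0.inv()*rot).as_rotvec()/2,3).tolist()
def shot(env,n,f):
    s=env.state();p=env.read_camera(n);cv2.imwrite("pics/"+f+".png",cv2.cvtColor(p["img"],cv2.COLOR_RGB2BGR));pickle.dump((p,s),open(f+".pkl","wb"));return p,s
E
python3 - <<'E'
from h import *
p=pickle.load(open("top0.pkl","rb"))
f=lambda a,b:(a*.35+115-.3,b*180/514+110-.3)
for n,uv,z in [("tallA",(325,235),180),("tallB",(338,350),180),("shA",(390,250),95),("shB",(401,350),95),("jar",(613,323),66),("rbl",(527,208),0),("rbr",(662,247),0),("rtl",(537,160),100),("rtr",(674,232),100),("wt",(703,288),25),("tape",(235,368),19)]:
    print(n,onplane(p,f(*uv),z).round())
from rig import env
s=env.state()
R0=Ro.from_euler("xyz",s["ee_rot"]);print(R0.as_matrix().round(2))
E
```

```text
tallA [546. -23. 180.]
tallB [431. -37. 180.]
shA [546. -85.  95.]
shB [439. -98.  95.]
jar [ 472. -325.   66.]
rbl [ 612. -240.    0.]
rbr [ 567. -393.    0.]
rtl [ 643. -243.  100.]
rtr [ 565. -386.  100.]
wt [ 516. -432.   25.]
tape [426.  87.  19.]
[[-0.92  0.4  -0.  ]
 [ 0.4   0.92 -0.  ]
 [ 0.   -0.   -1.  ]]
```

```bash
python3 - <<'E'
from h import *
from rig import env
s=env.state()
for pos,yaw in [((172,393,300),1.8),((365,210,300),.9),((425,-20,300),.12)]:
    print(mv(s,pos,down(yaw))); s={"position":np.array(pos),"ee_rot":np.array([np.pi,0,yaw])}
E
```

```text
([0.0, -0.684, -0.222], [-0.0, 0.0, 0.464])
([-0.888, 0.585, 0.0], [0.0, -0.0, 0.45])
([-0.571, 0.76, 0.0], [0.0, -0.0, 0.39])
```

Call:
drive_tool:
  moves:
    - {"xyz": [0,-0.684,-0.222],"twist": [0,0,0.464],"grip": 50}
    - {"xyz": [0,-0.684,-0.222],"twist": [0,0,0.464],"grip": 50}
    - {"xyz": [0,-0.684,-0.222],"twist": [0,0,0.464],"grip": 50}
    - {"xyz": [0,-0.684,-0.222],"twist": [0,0,0.464],"grip": 50}
    - {"xyz": [0,-0.684,-0.222],"twist": [0,0,0.464],"grip": 50}
    - {"xyz": [0,-0.684,-0.222],"twist": [0,0,0.464],"grip": 50}
    - {"xyz": [0,-0.684,-0.222],"twist": [0,0,0.464],"grip": 50}
    - {"xyz": [0,-0.684,-0.222],"twist": [0,0,0.464],"grip": 50}

```text
time: 2.02
position: [172.0, 392.7, 300.7]
ee_rot: [3.141, -0.001, 1.794]
ft_force: [-0.7, 0.5, 0.5]
grip_width: 0.568
grip_force: 0.0
```

Call:
drive_tool:
  moves:
    - {"xyz": [-0.888,0.585,0],"twist": [0,0,0.45]}
    - {"xyz": [-0.888,0.585,0],"twist": [0,0,0.45]}
    - {"xyz": [-0.888,0.585,0],"twist": [0,0,0.45]}
    - {"xyz": [-0.888,0.585,0],"twist": [0,0,0.45]}
    - {"xyz": [-0.888,0.585,0],"twist": [0,0,0.45]}
    - {"xyz": [-0.888,0.585,0],"twist": [0,0,0.45]}
    - {"xyz": [-0.888,0.585,0],"twist": [0,0,0.45]}
    - {"xyz": [-0.888,0.585,0],"twist": [0,0,0.45]}
    - {"xyz": [-0.888,0.585,0],"twist": [0,0,0.45]}

```text
$.moves[0]: bad value
```

Call:
drive_tool:
  moves:
    - {"xyz": [-0.571,0.76,0],"twist": [0,0,0.39]}
    - {"xyz": [-0.571,0.76,0],"twist": [0,0,0.39]}
    - {"xyz": [-0.571,0.76,0],"twist": [0,0,0.39]}
    - {"xyz": [-0.571,0.76,0],"twist": [0,0,0.39]}
    - {"xyz": [-0.571,0.76,0],"twist": [0,0,0.39]}
    - {"xyz": [-0.571,0.76,0],"twist": [0,0,0.39]}
    - {"xyz": [-0.571,0.76,0],"twist": [0,0,0.39]}
    - {"xyz": [-0.571,0.76,0],"twist": [0,0,0.39]}
    - {"xyz": [-0.571,0.76,0],"twist": [0,0,0.39]}
    - {"xyz": [-0.571,0.76,0],"twist": [0,0,0.39]}

```text
$.moves[0]: bad value
```

```bash
python3 - <<'E'
from h import *
from rig import env
p,s=shot(env,"wrist","w1")
print(s["time"],s["position"],s["ee_rot"],s["ft_force"])
for th in("tall_board","short_board"):
    for d in env.recognise(p,th)[:3]:
        b=d["bbox"]; print(th,[round(b[0]*512),round(b[1]*384),round(b[2]*512),round(b[3]*384)],round(d["confidence"],2))
E
```

```text
2.0167 [171.98470507 392.68512983 300.72952082] [ 3.14063261e+00 -9.27586233e-04  1.79424529e+00] [-0.7022508   0.54230706  0.49546376]
```

View pics/w1.png

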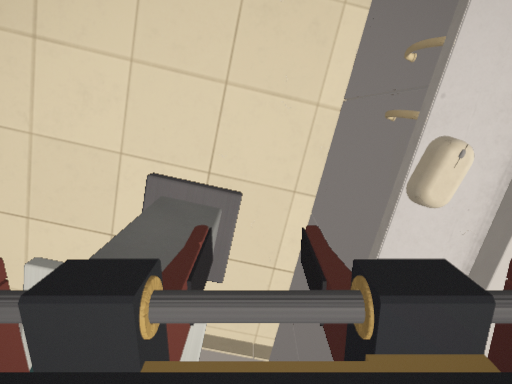

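The picture shows the floor and the fingers, because moves 2 and 3 were refused (every row needs a grip). I'll repeat them.

Call:
drive_tool:
  moves:
    - {"grip": 50,"xyz": [-0.888,0.585,0],"twist": [0,0,0.45]}
    - {"grip": 50,"xyz": [-0.888,0.585,0],"twist": [0,0,0.45]}
    - {"grip": 50,"xyz": [-0.888,0.585,0],"twist": [0,0,0.45]}
    - {"grip": 50,"xyz": [-0.888,0.585,0],"twist": [0,0,0.45]}
    - {"grip": 50,"xyz": [-0.888,0.585,0],"twist": [0,0,0.45]}
    - {"grip": 50,"xyz": [-0.888,0.585,0],"twist": [0,0,0.45]}
    - {"grip": 50,"xyz": [-0.888,0.585,0],"twist": [0,0,0.45]}
    - {"grip": 50,"xyz": [-0.888,0.585,0],"twist": [0,0,0.45]}
    - {"grip": 50,"xyz": [-0.888,0.585,0],"twist": [0,0,0.45]}

```text
time: 2.92
position: [366.1, 209.2, 300.0]
ee_rot: [-3.141, 0.0, 0.899]
ft_force: [0.5, 0.7, 0.6]
grip_width: 0.574
grip_force: 0.0
```

Call:
drive_tool:
  moves:
    - {"grip": 50,"xyz": [-0.571,0.76,0],"twist": [0,0,0.39]}
    - {"grip": 50,"xyz": [-0.571,0.76,0],"twist": [0,0,0.39]}
    - {"grip": 50,"xyz": [-0.571,0.76,0],"twist": [0,0,0.39]}
    - {"grip": 50,"xyz": [-0.571,0.76,0],"twist": [0,0,0.39]}
    - {"grip": 50,"xyz": [-0.571,0.76,0],"twist": [0,0,0.39]}
    - {"grip": 50,"xyz": [-0.571,0.76,0],"twist": [0,0,0.39]}
    - {"grip": 50,"xyz": [-0.571,0.76,0],"twist": [0,0,0.39]}
    - {"grip": 50,"xyz": [-0.571,0.76,0],"twist": [0,0,0.39]}
    - {"grip": 50,"xyz": [-0.571,0.76,0],"twist": [0,0,0.39]}
    - {"grip": 50,"xyz": [-0.571,0.76,0],"twist": [0,0,0.39]}

```text
time: 3.75
position: [424.9, -18.7, 300.0]
ee_rot: [-3.141, 0.001, 0.125]
ft_force: [0.0, -0.7, 0.0]
grip_width: 0.569
grip_force: 0.0
```

```bash
python3 - <<'E'
from h import *
from rig import env
p,s=shot(env,"wrist","w2")
print(s["time"],s["position"],s["ee_rot"],s["ft_force"])
for th in("tall_board","short_board"):
    for d in env.recognise(p,th)[:3]:
        b=d["bbox"]; print(th,[round(b[0]*512),round(b[1]*384),round(b[2]*512),round(b[3]*384)],round(d["confidence"],2))
E
```

```text
3.75 [424.92774188 -18.67910557 300.02206466] [-3.14111737e+00  5.70925453e-04  1.24771190e-01] [ 0.02494468 -0.7051506   0.04097199]
tall_board [275, 114, 21, 143] 0.91
short_board [328, 121, 29, 101] 0.81
```

View pics/w2.png

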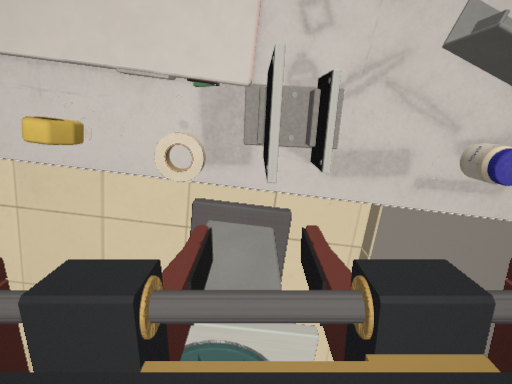

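The tall board's bright strip runs from about (281,48) to (272,180). The short board's strip is at (335,72)-(326,171), the jar is at (490,163), and part of the rest shows top right.

```bash
python3 - <<'E'
from h import *
p,s=pickle.load(open("w2.pkl","rb"))
g=cv2.cvtColor(p["img"],cv2.COLOR_RGB2GRAY).astype(int)
for r in (46,60,90,120,150,170,180): print(r,g[r,260:292].tolist())
a=onplane(p,(281,48),180,s);b=onplane(p,(272,180.5),180,s);print(a,b,(a+b)/2,np.hypot(*(a-b)[:2]),np.arctan2(a[1]-b[1],a[0]-b[0]))
E
```

```text
46 [180, 180, 181, 183, 184, 185, 184, 186, 186, 188, 187, 186, 187, 183, 159, 155, 188, 187, 185, 185, 186, 186, 185, 182, 175, 170, 189, 189, 187, 185, 186, 187]
60 [182, 184, 186, 183, 184, 185, 186, 186, 187, 188, 176, 31, 63, 119, 143, 185, 187, 184, 184, 185, 186, 185, 184, 177, 167, 185, 185, 185, 185, 185, 183, 184]
90 [122, 132, 134, 136, 136, 123, 93, 18, 13, 18, 18, 41, 117, 181, 186, 185, 183, 185, 186, 187, 185, 175, 136, 133, 136, 137, 139, 138, 138, 136, 134, 134]
120 [136, 135, 134, 126, 105, 48, 16, 20, 18, 26, 103, 178, 185, 185, 184, 185, 185, 187, 185, 175, 134, 132, 135, 137, 136, 136, 133, 135, 135, 136, 137, 139]
150 [186, 186, 180, 140, 18, 12, 18, 24, 93, 168, 185, 185, 183, 184, 183, 185, 185, 178, 168, 187, 189, 188, 185, 184, 183, 182, 180, 177, 174, 170, 167, 164]
170 [189, 189, 189, 188, 178, 105, 55, 107, 173, 183, 184, 182, 181, 183, 186, 182, 170, 167, 187, 186, 187, 187, 188, 188, 187, 186, 186, 187, 187, 186, 189, 189]
180 [188, 188, 188, 188, 186, 185, 176, 149, 182, 184, 183, 182, 182, 184, 185, 179, 171, 186, 187, 185, 186, 187, 188, 187, 188, 189, 189, 189, 188, 188, 188, 188]
[544.68815018 -24.26004926 180.        ] [440.50389443 -31.88651314 180.        ] [492.59602231 -28.0732812  180.        ] 104.46301784342634 0.07307136147179133
```

```bash
python3 - <<'E'
from h import *
from rig import env
s=env.state()
for pos in [(493,-28,230),(493,-28,171)]: print(mv(s,pos,down(.073)))
E
```

```text
([0.265, 0.071, 0.281], [-0.0, 0.0, 0.025])
([0.265, 0.071, 0.517], [-0.0, 0.0, 0.025])
```

Call:
drive_tool:
  moves:
    - {"grip": 50,"xyz": [0.265,0.071,0.281],"twist": [0,0,0.025]}
    - {"grip": 50,"xyz": [0.265,0.071,0.281],"twist": [0,0,0.025]}
    - {"grip": 50,"xyz": [0.265,0.071,0.281],"twist": [0,0,0.025]}
    - {"grip": 50,"xyz": [0.265,0.071,0.4],"twist": [0,0,0.025]}
    - {"grip": 50,"xyz": [0.265,0.071,0.517],"twist": [0,0,0.025]}
    - {"grip": 50,"xyz": [0.265,0.071,0.517],"twist": [0,0,0.025]}
    - {"grip": 20,"xyz": [0.265,0.071,0.517],"twist": [0,0,0.025]}
    - {"grip": 20,"xyz": [0.265,0.071,0.517],"twist": [0,0,0.025]}
    - {"grip": 20,"xyz": [0.265,0.071,0.517],"twist": [0,0,0.025]}
  grip_force: 20

```text
time: 4.65
position: [494.6, -29.4, 172.8]
ee_rot: [3.141, -0.003, 0.071]
ft_force: [-1.6, 1.0, 0.1]
grip_width: 0.38
grip_force: 0.0
```

```bash
python3 - <<'E'
from h import *
from rig import env
p,s=shot(env,"wrist","w3")
print(s["time"],s["position"],s["ee_rot"],s["ft_force"])
E
```

```text
4.65 [494.5585436  -29.38500652 172.77270613] [ 3.14066551e+00 -3.08427224e-03  7.14702625e-02] [-1.59627004  0.96496839  0.07518186]
```

View pics/w3.png

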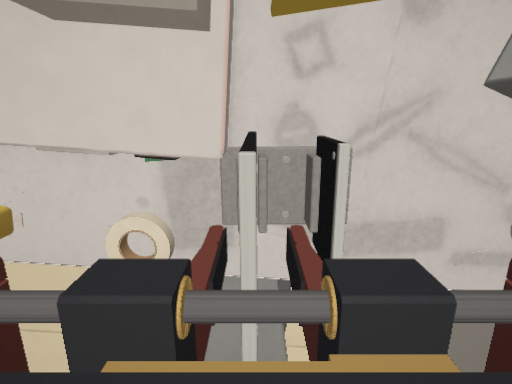

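The board is between the fingers, with its far end at (248,153). Closing on it.

Call:
drive_tool:
  moves:
    - {"grip": 0,"xyz": [0,0,0],"twist": [0,0,0]}
    - {"grip": 0,"xyz": [0,0,0],"twist": [0,0,0]}
    - {"grip": 0,"xyz": [0,0,0],"twist": [0,0,0]}
    - {"grip": 0,"xyz": [0,0,0],"twist": [0,0,0]}
    - {"grip": 0,"xyz": [0,0,0],"twist": [0,0,0]}
  grip_force: 40

```text
time: 5.12
position: [493.6, -28.5, 171.6]
ee_rot: [-3.14, -0.001, 0.07]
ft_force: [-0.8, 4.1, 7.1]
grip_width: 0.088
grip_force: 39.9
```

```bash
python3 - <<'E'
from h import *
from rig import env
p,s=pickle.load(open("w3.pkl","rb"))
print("far end",onplane(p,(248,153),180,s))
print(env.state()["position"],env.state()["ee_rot"],env.state()["grip_width"]*88)
E
```

```text
far end [547.7830482 -23.5553822 180.       ]
[493.56549491 -28.45999826 171.5922361 ] [-3.13970632e+00 -9.89687605e-04  6.99860930e-02] 7.712490624198071
```

```bash
python3 - <<'E'
from h import *
from rig import env
s=env.state()
print(mv(s,(493,-28.5,295),down(.07)))
s={"position":np.array((493,-28.5,295)),"ee_rot":np.array([np.pi,0,.07])}
print(mv(s,(513,-294,295),down(1.285)))
E
```

```text
([-0.002, -0.001, -0.494], [-0.001, -0.0, -0.0])
([0.006, 1.065, 0.0], [-0.0, 0.0, -0.608])
```

Call:
drive_tool:
  moves:
    - {"grip": 0,"xyz": [0,0,-0.12],"twist": [0,0,0]}
    - {"grip": 0,"xyz": [0,0,-0.25],"twist": [0,0,0]}
    - {"grip": 0,"xyz": [0,0,-0.37],"twist": [0,0,0]}
    - {"grip": 0,"xyz": [0,0,-0.494],"twist": [0,0,0]}
    - {"grip": 0,"xyz": [0,0,-0.494],"twist": [0,0,0]}

```text
time: 5.53
position: [496.5, -30.1, 300.2]
ee_rot: [3.139, -0.01, 0.071]
ft_force: [0.7, -0.8, -0.3]
grip_width: 0.09
grip_force: 40.0
```

Call:
drive_tool:
  moves:
    - {"grip": 0,"xyz": [0,0.1,0],"twist": [0,0,-0.06]}
    - {"grip": 0,"xyz": [0,0.2,0],"twist": [0,0,-0.12]}
    - {"grip": 0,"xyz": [0,0.3,0],"twist": [0,0,-0.18]}
    - {"grip": 0,"xyz": [0,0.4,0],"twist": [0,0,-0.24]}
    - {"grip": 0,"xyz": [0,0.5,0],"twist": [0,0,-0.3]}
    - {"grip": 0,"xyz": [0,0.6,0],"twist": [0,0,-0.36]}
    - {"grip": 0,"xyz": [0,0.7,0],"twist": [0,0,-0.42]}
    - {"grip": 0,"xyz": [0,0.8,0],"twist": [0,0,-0.48]}
    - {"grip": 0,"xyz": [0,0.9,0],"twist": [0,0,-0.54]}
    - {"grip": 0,"xyz": [0,1.0,0],"twist": [0,0,-0.608]}

```text
time: 6.37
position: [510.3, -279.8, 293.1]
ee_rot: [-3.14, -0.0, 1.282]
ft_force: [-0.2, -0.3, -2.3]
grip_width: 0.089
grip_force: 40.0
```

```bash
python3 - <<'E'
from h import *
from rig import env
p,s=shot(env,"wrist","w4")
print(s["time"],s["position"],s["ee_rot"],s["ft_force"],s["grip_width"])
for th in("viewing_rest","sample_jar"):
    for d in env.recognise(p,th)[:3]:
        b=d["bbox"]; print(th,[round(b[0]*512),round(b[1]*384),round(b[2]*512),round(b[3]*384)],round(d["confidence"],2))
cv2.imwrite("pics/w4b.png",cv2.resize(cv2.imread("pics/w4.png"),(800,600)))
E
```

```text
6.3667 [ 510.28330124 -279.80954835  293.1020049 ] [-3.13972550e+00 -2.75658664e-04  1.28154611e+00] [-0.17907406 -0.25241175 -2.28897008] 0.08902505294807053
viewing_rest [336, 183, 57, 138] 0.94
sample_jar [202, 31, 83, 60] 0.74
sample_jar [235, 212, 23, 44] 0.72
```

View pics/w4b.png

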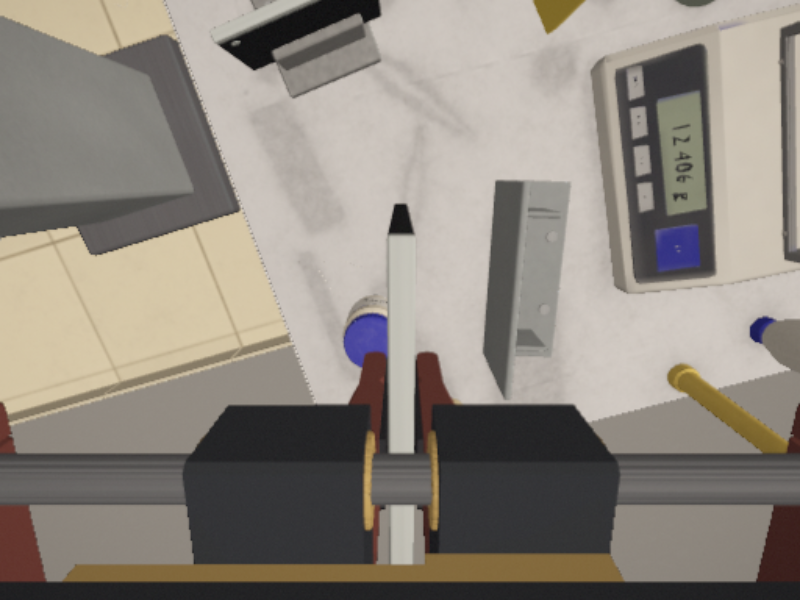

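The rest's front face shows (800-px view) bottom edge (495,181)-(485,352) and top edge (523,181)-(508,398). The jar lid is at (368,340), and the board is held edge-on at column 400.

```bash
python3 - <<'E'
from h import *
from scipy.optimize import least_squares
p,s=pickle.load(open("w4.pkl","rb"))
k=.64
uv=np.array([(495,181),(485,352),(523,181),(508,398)])*k
L=np.array([(0,80,0),(0,-80,0),(0,80,100),(0,-80,100)])
W=lambda v:Ro.from_euler("z",v[2]).apply(L)+[v[0],v[1],0]
r=least_squares(lambda v:(proj(p,W(v),s)-uv).ravel(),[590,-316,-.29])
print(r.x,r.fun.round(1))
# top view check
pt=pickle.load(open("top0.pkl","rb"));print("top px",((proj(pt,W(r.x))-[114.7,109.7])/[.35,180/514]).round())
print("jar",onplane(p,(368*k,340*k),66,s))
jr=Ro.from_euler("z",-r.x[2]).apply(onplane(p,(368*k,340*k),66,s)-[r.x[0],r.x[1],0]);print("jar in rest",jr)
a=onplane(p,(401*k,220*k),0,s)
# held board bottom/edge px
print("board far-top proj check",proj(p,[s["position"]+Ro.from_euler("xyz",s["ee_rot"]).apply([55,0,-8.4+0]),s["position"]+Ro.from_euler("xyz",s["ee_rot"]).apply([55,0,161.6])],s)/k)
E
```

```text
[ 5.83481585e+02 -3.15204703e+02 -2.93766756e-01] [ 0.  -1.2  0.3  0.7 -0.  -0.5 -0.2  1.3]
top px [[526. 213.]
 [661. 253.]
 [534. 194.]
 [679. 236.]]
jar [ 468.13304575 -327.12733629   66.        ]
jar in rest [-106.95469049  -44.81215087   66.        ]
board far-top proj check [[402.28596522 231.67503316]
 [401.42115656 200.60373588]]
```

```bash
cat >> h.py <<'E'
REST=np.array([584.,-315.2,0]);YR=-.294
RR=Ro.from_euler("z",YR)
TILT=Ro.from_rotvec(RR.apply([0,.262,0]))*down(YR+np.pi/2)
def tcp_for_foot(f,L=161.6): return REST+RR.apply(f)-TILT.apply([0,0,L])
E
python3 - <<'E'
from h import *
from rig import env
s=env.state();print(s["position"])
for f in [(-58,0,100),(-58,0,12),(-34,0,4),(-31.5,0,2)]: print(tcp_for_foot(f).round(1),mv(s,tcp_for_foot(f),TILT))
E
```

```text
[ 510.42940701 -280.24509388  292.98940118]
[ 568.5 -310.5  256.1] ([-0.048, 0.258, 0.147], [0.13, -0.0, -0.002])
[ 568.5 -310.5  168.1] ([-0.048, 0.259, 0.499], [0.13, -0.0, -0.002])
[ 591.5 -317.5  160.1] ([-0.047, 0.355, 0.531], [0.13, -0.0, -0.002])
[ 593.9 -318.2  158.1] ([-0.047, 0.365, 0.539], [0.13, -0.0, -0.002])
```

Call:
drive_tool:
  moves:
    - {"grip": 0,"xyz": [-0.02,0.09,0.05],"twist": [0.045,0,0]}
    - {"grip": 0,"xyz": [-0.035,0.18,0.1],"twist": [0.09,0,0]}
    - {"grip": 0,"xyz": [-0.048,0.258,0.147],"twist": [0.13,0,-0.002]}
    - {"grip": 0,"xyz": [-0.048,0.258,0.25],"twist": [0.13,0,-0.002]}
    - {"grip": 0,"xyz": [-0.048,0.258,0.34],"twist": [0.13,0,-0.002]}
    - {"grip": 0,"xyz": [-0.048,0.258,0.42],"twist": [0.13,0,-0.002]}
    - {"grip": 0,"xyz": [-0.048,0.258,0.48],"twist": [0.13,0,-0.002]}
    - {"grip": 0,"xyz": [-0.048,0.258,0.499],"twist": [0.13,0,-0.002]}
    - {"grip": 0,"xyz": [-0.048,0.258,0.499],"twist": [0.13,0,-0.002]}

```text
time: 7.27
position: [568.1, -307.4, 167.7]
ee_rot: [-2.878, -0.001, 1.279]
ft_force: [0.1, -0.0, -0.8]
grip_width: 0.092
grip_force: 40.0
```

```bash
python3 - <<'E'
from h import *
from rig import env
p,s=shot(env,"wrist","w5")
print(s["time"],s["position"],s["ft_force"],s["grip_width"])
for f in [(-34,0,4),(-31.5,0,2)]: print(tcp_for_foot(f).round(1),mv(s,tcp_for_foot(f),TILT))
cv2.imwrite("pics/w5b.png",cv2.resize(cv2.imread("pics/w5.png"),(800,600)))
pt,s2=shot(env,"side","s2")
E
```

```text
7.2667 [ 568.11633236 -307.3912125   167.72022951] [ 0.08857742 -0.01282862 -0.77124241] 0.09161640391048068
[ 591.5 -317.5  160.1] ([-0.012, 0.106, 0.003], [-0.001, -0.0, 0.001])
[ 593.9 -318.2  158.1] ([-0.012, 0.117, 0.008], [-0.001, -0.0, 0.001])
```

View pics/w5b.png

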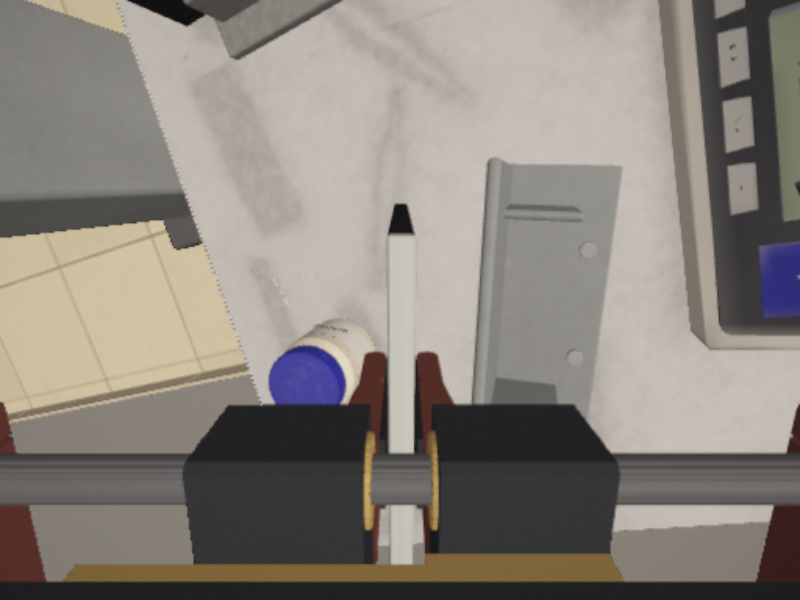

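The sheet's upper front edge shows from about (489,160) to (474,398), with a clear gap to the board strip at column 401. Checking this against the model.

```bash
python3 - <<'E'
from h import *
p,s=pickle.load(open("w5.pkl","rb"))
X=REST+RR.apply([(0,80,100),(0,-10,100),(0,0,100)])
print(proj(p,X,s)/.64, proj(p,X+RR.apply([6,0,0]),s)/.64)
E
```

```text
[[489.66080492 156.47552106]
 [479.1433734  367.83693212]
 [480.19715017 346.65992298]] [[505.06806132 156.38009539]
 [492.78228113 369.23952161]
 [494.012279   347.92897911]]
```

Call:
drive_tool:
  moves:
    - {"grip": 0,"xyz": [-0.012,0.05,0.0],"twist": [0,0,0]}
    - {"grip": 0,"xyz": [-0.012,0.09,0.002],"twist": [0,0,0]}
    - {"grip": 0,"xyz": [-0.012,0.106,0.003],"twist": [0,0,0]}
    - {"grip": 0,"xyz": [-0.012,0.114,0.006],"twist": [0,0,0]}
    - {"grip": 0,"xyz": [-0.012,0.117,0.008],"twist": [0,0,0]}
    - {"grip": 0,"xyz": [-0.012,0.117,0.008],"twist": [0,0,0]}
    - {"grip": 0,"xyz": [-0.012,0.117,0.008],"twist": [0,0,0]}

```text
time: 7.95
position: [593.0, -319.4, 161.1]
ee_rot: [-2.877, 0.0, 1.279]
ft_force: [-5.5, 0.6, 3.0]
grip_width: 0.086
grip_force: 40.0
```

```bash
python3 - <<'E'
from h import *
from rig import env
s=env.state()
print(s["time"],s["position"],s["ee_rot"],s["ft_force"],s["grip_width"])
f=RR.inv().apply(s["position"]+Ro.from_euler("xyz",s["ee_rot"]).apply([0,0,161.6])-REST);print("foot",f)
E
```

```text
7.95 [ 592.9857121  -319.37724755  161.08122428] [-2.87730485e+00  1.91145559e-04  1.27911605e+00] [-5.45811521  0.55898927  2.97542957] 0.08579578390543362
foot [-32.40261962  -1.52184608   5.09217528]
```

Call:
drive_tool:
  moves:
    - {"grip": 0,"xyz": [0.006,-0.012,0.004],"twist": [0,0,0]}
    - {"grip": 0,"xyz": [0.006,-0.012,0.01],"twist": [0,0,0]}
    - {"grip": 0,"xyz": [0.006,-0.012,0.01],"twist": [0,0,0]}
    - {"grip": 0,"xyz": [0.006,-0.012,0.01],"twist": [0,0,0]}

```text
time: 8.28
position: [592.1, -317.1, 158.6]
ee_rot: [-2.882, -0.001, 1.28]
ft_force: [-1.6, 0.3, 0.8]
grip_width: 0.086
grip_force: 40.0
```

```bash
python3 - <<'E'
from h import *
from rig import env
s=env.state()
print(s["time"],s["position"],s["ee_rot"],s["ft_force"],s["grip_width"])
f=RR.inv().apply(s["position"]+Ro.from_euler("xyz",s["ee_rot"]).apply([0,0,161.6])-REST);print("foot",f)
E
```

```text
8.2833 [ 592.05029894 -317.14062212  158.59875641] [-2.88171299e+00 -6.68898783e-04  1.27980740e+00] [-1.56622255  0.33102524  0.766607  ] 0.08566370216771406
foot [-33.2583118    0.45491246   2.42517285]
```

Call:
drive_tool:
  moves:
    - {"grip": 0,"xyz": [0,0,0.006],"twist": [0,0,0]}
    - {"grip": 0,"xyz": [0,0,0.006],"twist": [0,0,0]}
    - {"grip": 0,"xyz": [0,0,0.006],"twist": [0,0,0]}
  grip_force: 10

```text
time: 8.53
position: [591.7, -317.3, 157.2]
ee_rot: [-2.882, -0.0, 1.28]
ft_force: [-1.2, 0.2, 1.6]
grip_width: 0.089
grip_force: 10.0
```

Call:
drive_tool:
  moves:
    - {"grip": 12,"xyz": [0,0,0],"twist": [0,0,0]}
    - {"grip": 14,"xyz": [0,0,0],"twist": [0,0,0]}
    - {"grip": 18,"xyz": [0,0,0],"twist": [0,0,0]}
    - {"grip": 24,"xyz": [0,0,0],"twist": [0,0,0]}
    - {"grip": 24,"xyz": [0,0,0],"twist": [0,0,0]}
    - {"grip": 24,"xyz": [0,0,0],"twist": [0,0,0]}

```text
time: 9.03
position: [591.6, -317.3, 157.1]
ee_rot: [-2.882, -0.0, 1.28]
ft_force: [0.5, 0.6, -0.0]
grip_width: 0.275
grip_force: 0.0
```

```bash
python3 - <<'E'
from h import *
from rig import env
p,s=shot(env,"wrist","w6")
print(s["time"],s["position"],s["ee_rot"],s["ft_force"],s["grip_width"]*88)
cv2.imwrite("pics/w6b.png",cv2.resize(cv2.imread("pics/w6.png"),(800,600)))
E
```

```text
9.0333 [ 591.62752829 -317.27354181  157.08587618] [-2.88160936e+00 -3.98172186e-04  1.27975899e+00] [ 0.5003331   0.61130707 -0.03244198] 24.17195295668293
```

View pics/w6b.png

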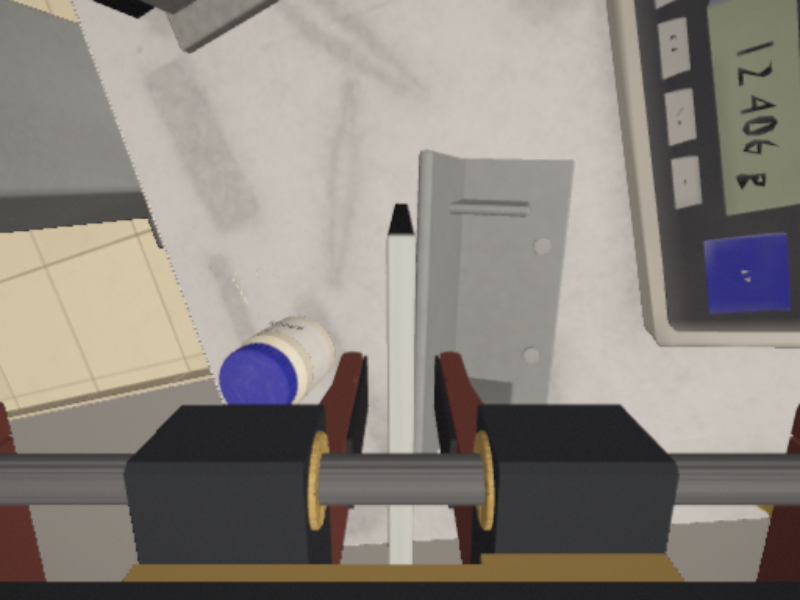

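The board leans by itself on the sheet, at column 401 clear of both fingers. The jar lid is at (260,378). I'll back out along the board axis.

Call:
drive_tool:
  moves:
    - {"grip": 28,"xyz": [0,0,-0.05],"twist": [0,0,0]}
    - {"grip": 28,"xyz": [0,0,-0.15],"twist": [0,0,0]}
    - {"grip": 28,"xyz": [0,0,-0.28],"twist": [0,0,0]}
    - {"grip": 28,"xyz": [0,0,-0.42],"twist": [0,0,0]}
    - {"grip": 28,"xyz": [0,0,-0.5],"twist": [0,0,0]}
    - {"grip": 28,"xyz": [0,0,-0.5],"twist": [0,0,0]}

```text
time: 9.58
position: [625.2, -328.0, 283.4]
ee_rot: [-2.891, 0.002, 1.28]
ft_force: [-0.7, 0.8, 1.7]
grip_width: 0.321
grip_force: 0.0
```

```bash
python3 - <<'E'
from h import *
from rig import env
p,s=pickle.load(open("w6.pkl","rb"));print("jar",onplane(p,(259*.64,377*.64),66,s))
p,s=pickle.load(open("w5.pkl","rb"));print("jar",onplane(p,(308*.64,381*.64),66,s))
s=env.state()
D=down(YR+np.pi)
tgt=np.array((468,-327,250.))
print(s["time"],s["position"],mv(s,tgt,D))
for i in range(1): pass
R0=Ro.from_euler("xyz",s["ee_rot"])
print([np.round((R0.inv()*D).as_rotvec()*f/2,3).tolist() for f in (.25,.5,.75,1)])
E
```

```text
jar [ 475.94408323 -325.8109374    66.        ]
jar [ 474.81722528 -326.91367834   66.        ]
9.5833 [ 625.18497246 -327.99470111  283.44903546] ([-0.176, -0.551, 0.28], [-0.099, -0.097, -0.779])
[[-0.025, -0.024, -0.195], [-0.05, -0.049, -0.39], [-0.074, -0.073, -0.585], [-0.099, -0.097, -0.779]]
```

```bash
python3 - <<'E'
from h import *
from rig import env
s=env.state()
print(mv(s,(523,-340,240),down(YR+np.pi)))
E
```

```text
([-0.163, -0.323, 0.262], [-0.099, -0.097, -0.779])
```

Call:
drive_tool:
  moves:
    - {"grip": 60,"xyz": [-0.163,-0.323,0.262],"twist": [-0.099,-0.097,-0.779]}
    - {"grip": 87,"xyz": [-0.163,-0.323,0.262],"twist": [-0.099,-0.097,-0.779]}
    - {"grip": 87,"xyz": [-0.163,-0.323,0.262],"twist": [-0.099,-0.097,-0.779]}
    - {"grip": 87,"xyz": [-0.163,-0.323,0.262],"twist": [-0.099,-0.097,-0.779]}
    - {"grip": 87,"xyz": [-0.163,-0.323,0.262],"twist": [-0.099,-0.097,-0.779]}
    - {"grip": 87,"xyz": [-0.163,-0.323,0.262],"twist": [-0.099,-0.097,-0.779]}
    - {"grip": 87,"xyz": [-0.163,-0.323,0.262],"twist": [-0.099,-0.097,-0.779]}
    - {"grip": 87,"xyz": [-0.163,-0.323,0.262],"twist": [-0.099,-0.097,-0.779]}
    - {"grip": 87,"xyz": [-0.163,-0.323,0.262],"twist": [-0.099,-0.097,-0.779]}
    - {"grip": 87,"xyz": [-0.163,-0.323,0.262],"twist": [-0.099,-0.097,-0.779]}

```text
time: 10.42
position: [519.0, -337.6, 234.2]
ee_rot: [-3.094, -0.045, 2.524]
ft_force: [-0.0, -0.3, -0.4]
grip_width: 0.982
grip_force: 0.0
```

```bash
python3 - <<'E'
from h import *
from rig import env
s=env.state()
print(s["position"],s["ee_rot"],mv(s,(523,-340,240),down(YR+np.pi)))
E
```

```text
[ 518.97737028 -337.56977205  234.2253545 ] [-3.09400904 -0.04493438  2.52440753] ([-0.018, 0.0, -0.024], [-0.02, -0.026, -0.161])
```

Call:
drive_tool:
  moves:
    - {"grip": 87,"xyz": [-0.018,0,-0.024],"twist": [-0.02,-0.026,-0.161]}
    - {"grip": 87,"xyz": [-0.018,0,-0.024],"twist": [-0.02,-0.026,-0.161]}
    - {"grip": 87,"xyz": [-0.018,0,-0.024],"twist": [-0.02,-0.026,-0.161]}
    - {"grip": 87,"xyz": [-0.018,0,-0.024],"twist": [-0.02,-0.026,-0.161]}
    - {"grip": 87,"xyz": [-0.018,0,-0.024],"twist": [-0.02,-0.026,-0.161]}

```text
time: 10.83
position: [523.0, -340.5, 240.3]
ee_rot: [-3.141, -0.001, 2.838]
ft_force: [-0.3, -0.1, -0.6]
grip_width: 0.989
grip_force: 0.0
```

```bash
python3 - <<'E'
from h import *
from rig import env
p,s=shot(env,"wrist","w7")
print(s["time"],s["position"],s["ee_rot"],s["grip_width"])
for d in env.recognise(p,"sample_jar"): print(d)
hsv=cv2.cvtColor(p["img"],cv2.COLOR_RGB2HSV)
m=cv2.inRange(hsv,(112,120,50),(130,255,255));n,l,st,c=cv2.connectedComponentsWithStats(m)
for i in range(1,n):
    if st[i,4]>100: print(st[i],c[i],onplane(p,c[i],66,s))
E
```

```text
10.8333 [ 522.97219428 -340.51610342  240.33488771] [-3.14084013e+00 -1.03642593e-03  2.83825031e+00] 0.989418716682262
{'bbox': [0.497, 0.3361, 0.0842, 0.1107], 'confidence': 0.83}
{'bbox': [0.5879, 0.6168, 0.2203, 0.294], 'confidence': 0.72}
[ 231  109   44   45 1538] [252.3289987  130.78218466] [ 468.89264007 -329.89480321   66.        ]
[303 324  29  19 444] [316.84459459 332.15315315] [ 716.0551469  -327.13272859   66.        ]
```

View pics/w7.png

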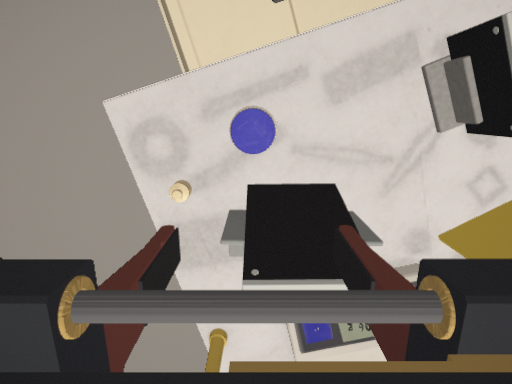

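The jar lid is at (252,131), the weight at (180,191), and the leaning board's lower front edge runs (247,184)-(336,184) in front of the sheet.

```bash
python3 - <<'E'
from h import *
from rig import env
p,s=pickle.load(open("w7.pkl","rb"))
for uv in [(247,184),(336,184),(291.5,184)]: print("edge in rest",RR.inv().apply(onplane(p,uv,1,s)-REST).round(1), onplane(p,uv,1,s).round(1))
print("jar in rest",RR.inv().apply(onplane(p,(252.3,130.8),66,s)-REST))
s=env.state();D=down(YR+np.pi)
for q in [(469,-330,140),(469,-330,38)]: print(mv(s,q,D))
E
```

```text
edge in rest [-37.  -55.8   1. ] [ 532.4 -357.9    1. ]
edge in rest [-36.2  55.9   1. ] [ 565.6 -251.2    1. ]
edge in rest [-36.6   0.1   1. ] [ 549.  -304.5    1. ]
jar in rest [-105.89293667  -47.44948767   66.        ]
([0.221, -0.024, 0.402], [-0.0, -0.0, -0.004])
([0.22, -0.024, 0.81], [-0.0, -0.0, -0.004])
```

Call:
drive_tool:
  moves:
    - {"grip": 87,"xyz": [0.12,-0.02,0.1],"twist": [0,0,-0.004]}
    - {"grip": 87,"xyz": [0.22,-0.024,0.2],"twist": [0,0,-0.004]}
    - {"grip": 87,"xyz": [0.22,-0.024,0.34],"twist": [0,0,-0.004]}
    - {"grip": 87,"xyz": [0.22,-0.024,0.48],"twist": [0,0,-0.004]}
    - {"grip": 87,"xyz": [0.22,-0.024,0.6],"twist": [0,0,-0.004]}
    - {"grip": 87,"xyz": [0.22,-0.024,0.72],"twist": [0,0,-0.004]}
    - {"grip": 87,"xyz": [0.22,-0.024,0.79],"twist": [0,0,-0.004]}
    - {"grip": 87,"xyz": [0.22,-0.024,0.81],"twist": [0,0,-0.004]}
    - {"grip": 87,"xyz": [0.22,-0.024,0.81],"twist": [0,0,-0.004]}

```text
time: 11.68
position: [468.8, -329.7, 37.0]
ee_rot: [3.141, -0.003, 2.849]
ft_force: [-1.1, 0.5, 0.4]
grip_width: 0.99
grip_force: 0.0
```

Call:
drive_tool:
  moves:
    - {"grip": 60,"xyz": [0,0,0],"twist": [0,0,0]}
    - {"grip": 52,"xyz": [0,0,0],"twist": [0,0,0]}
    - {"grip": 40,"xyz": [0,0,0],"twist": [0,0,0]}
    - {"grip": 40,"xyz": [0,0,0],"twist": [0,0,0]}
    - {"grip": 40,"xyz": [0,0,0],"twist": [0,0,0]}
    - {"grip": 40,"xyz": [0,0,0],"twist": [0,0,0]}
    - {"grip": 40,"xyz": [0,0,0],"twist": [0,0,0]}
  grip_force: 20

```text
time: 12.27
position: [469.9, -330.6, 39.3]
ee_rot: [-3.141, 0.001, 2.849]
ft_force: [0.3, 1.2, 5.7]
grip_width: 0.555
grip_force: 20.0
```

```bash
python3 - <<'E'
from h import *
from rig import env
s=env.state();D=down(YR+np.pi)
print(s["position"],s["ee_rot"],s["grip_width"]*88)
z=s["position"][2]
P=lambda x,h:REST+RR.apply([x,0,z+h])
for q in [P(-100,12)+0,P(-70,12),P(-66,1),P(-66,0)]: print(q.round(1),mv(s,q,D))
E
```

```text
[ 469.86729127 -330.55830976   39.26689127] [-3.14052673e+00  1.42128203e-03  2.84906769e+00] 48.814844864512466
[ 488.3 -286.2   51.3] ([-0.019, 0.191, -0.048], [-0.001, 0.001, 0.001])
[ 517.  -294.9   51.3] ([-0.139, 0.191, -0.048], [-0.001, 0.001, 0.001])
[ 520.8 -296.1   40.3] ([-0.155, 0.191, -0.004], [-0.001, 0.001, 0.001])
[ 520.8 -296.1   39.3] ([-0.155, 0.191, 0.0], [-0.001, 0.001, 0.001])
```

Call:
drive_tool:
  moves:
    - {"grip": 40,"xyz": [0,0,-0.048],"twist": [0,0,0]}
    - {"grip": 40,"xyz": [0,0.06,-0.048],"twist": [0,0,0]}
    - {"grip": 40,"xyz": [-0.01,0.13,-0.048],"twist": [0,0,0]}
    - {"grip": 40,"xyz": [-0.019,0.191,-0.048],"twist": [0,0,0]}
    - {"grip": 40,"xyz": [-0.07,0.191,-0.048],"twist": [0,0,0]}
    - {"grip": 40,"xyz": [-0.12,0.191,-0.048],"twist": [0,0,0]}
    - {"grip": 40,"xyz": [-0.145,0.191,-0.04],"twist": [0,0,0]}
    - {"grip": 40,"xyz": [-0.145,0.191,-0.02],"twist": [0,0,0]}
    - {"grip": 40,"xyz": [-0.145,0.191,-0.008],"twist": [0,0,0]}
    - {"grip": 40,"xyz": [-0.145,0.191,-0.004],"twist": [0,0,0]}

```text
time: 13.1
position: [517.3, -294.5, 39.2]
ee_rot: [-3.141, -0.001, 2.849]
ft_force: [-1.4, 2.2, 11.4]
grip_width: 0.555
grip_force: 20.0
```

```bash
python3 - <<'E'
from h import *
from rig import env
p,s=shot(env,"wrist","w8");D=down(YR+np.pi)
print(s["position"],s["ft_force"],RR.inv().apply(s["position"]-REST))
m=cv2.inRange(cv2.cvtColor(p["img"],cv2.COLOR_RGB2HSV),(112,120,50),(130,255,255));n,l,st,c=cv2.connectedComponentsWithStats(m)
for i in range(1,n):
    if st[i,4]>60: print(st[i])
t,_=shot(env,"top","t8")
m=cv2.inRange(cv2.cvtColor(t["img"],cv2.COLOR_RGB2HSV),(112,120,50),(130,255,255));n,l,st,c=cv2.connectedComponentsWithStats(m)
for i in range(1,n):
    if st[i,4]>20: print(st[i],c[i],RR.inv().apply(onplane(t,c[i],66)-REST))
E
```

```text
[ 517.28305371 -294.54818311   39.24107503] [-1.36817622  2.24845632 11.36431839] [-69.83882594   0.43226671  39.24107503]
[ 202  230  110   60 5176]
[222 324  70  12 606]
[ 1 37  8  7 33] [ 4.75757576 40.54545455] [ 171.28991057 1161.86071489   66.        ]
[ 0 65  6  7 28] [ 2.21428571 67.89285714] [  77.36370841 1130.71766056   66.        ]
[267  66  12  13 128] [272.6953125  71.6953125] [322.53995021 267.47488797  66.        ]
[366 102   5   6  21] [367.61904762 104.47619048] [301.78374502 -58.29863208  66.        ]
[321 140  11  10 101] [326.41584158 144.43564356] [134.03940293  33.08604523  66.        ]
```

```bash
python3 - <<'E'
from h import *
p,s=pickle.load(open("w8.pkl","rb"))
for z in (66,56): print(RR.inv().apply(onplane(p,(257,230),z,s)-REST))
# dark board front visible? foot edge columns
h=cv2.cvtColor(p["img"],cv2.COLOR_RGB2HSV);print(h[200:300:6,150].tolist(),h[200:300:6,330].tolist())
E
```

```text
[-97.35249086  -1.07559532  66.        ]
[-93.46928988  -1.05072205  56.        ]
[[15, 19, 190], [15, 19, 188], [15, 20, 183], [15, 20, 181], [14, 19, 178], [14, 19, 176], [13, 20, 176], [16, 19, 174], [13, 20, 183], [17, 19, 184], [120, 17, 30], [105, 17, 30], [0, 0, 30], [16, 71, 47], [19, 137, 119], [19, 138, 118], [19, 138, 118]] [[16, 20, 195], [15, 19, 190], [14, 18, 187], [15, 20, 182], [15, 19, 186], [16, 18, 181], [13, 20, 181], [14, 21, 186], [11, 23, 178], [5, 147, 66], [5, 139, 68], [6, 143, 68], [4, 131, 68], [3, 129, 69], [6, 140, 69], [5, 28, 55], [0, 8, 66]]
```

Call:
drive_tool:
  moves:
    - {"grip": 40,"xyz": [-0.006,0,-0.003],"twist": [0,0,0]}
    - {"grip": 40,"xyz": [-0.012,0,-0.003],"twist": [0,0,0]}
    - {"grip": 40,"xyz": [-0.018,0,-0.003],"twist": [0,0,0]}
    - {"grip": 40,"xyz": [-0.024,0,-0.003],"twist": [0,0,0]}
    - {"grip": 40,"xyz": [-0.026,0,-0.002],"twist": [0,0,0]}
    - {"grip": 40,"xyz": [-0.026,0,-0.002],"twist": [0,0,0]}
    - {"grip": 40,"xyz": [-0.026,0,-0.002],"twist": [0,0,0]}

```text
time: 13.78
position: [524.2, -297.2, 40.0]
ee_rot: [-3.141, 0.0, 2.849]
ft_force: [0.3, -0.2, -1.3]
grip_width: 0.559
grip_force: 20.0
```

```bash
python3 - <<'E'
from h import *
from rig import env
p,s=shot(env,"wrist","w9")
print(s["position"],s["ft_force"],RR.inv().apply(s["position"]-REST))
m=cv2.inRange(cv2.cvtColor(p["img"],cv2.COLOR_RGB2HSV),(112,120,50),(130,255,255));n,l,st,c=cv2.connectedComponentsWithStats(m)
for i in range(1,n):
    if st[i,4]>60: print(st[i])
E
```

```text
[ 524.19758387 -297.16722816   40.02786477] [ 0.30734841 -0.22216792 -1.34933741] [-62.46202717  -0.07068879  40.02786477]
[ 202  230  110   60 5170]
[222 324  70  12 601]
```

Call:
drive_tool:
  moves:
    - {"grip": 40,"xyz": [0,0,0.003],"twist": [0,0,0]}
    - {"grip": 40,"xyz": [0,0,0.003],"twist": [0,0,0]}
    - {"grip": 40,"xyz": [0,0,0.003],"twist": [0,0,0]}
    - {"grip": 54,"xyz": [0,0,0.003],"twist": [0,0,0]}
    - {"grip": 62,"xyz": [0,0,0.003],"twist": [0,0,0]}
    - {"grip": 75,"xyz": [0,0,0.003],"twist": [0,0,0]}
    - {"grip": 75,"xyz": [0,0,0.003],"twist": [0,0,0]}
    - {"grip": 75,"xyz": [0,0,0.003],"twist": [0,0,0]}
  grip_force: 10

```text
time: 14.5
position: [524.3, -297.2, 39.4]
ee_rot: [-3.14, 0.001, 2.849]
ft_force: [0.2, 0.7, 0.7]
grip_width: 0.842
grip_force: 0.0
```

Call:
drive_tool:
  moves:
    - {"grip": 75,"xyz": [0,0,-0.06],"twist": [0,0,0]}
    - {"grip": 75,"xyz": [0.02,0,-0.16],"twist": [0,0,0]}
    - {"grip": 75,"xyz": [0.04,0,-0.3],"twist": [0,0,0]}
    - {"grip": 75,"xyz": [0.06,0,-0.44],"twist": [0,0,0]}
    - {"grip": 75,"xyz": [0.06,0,-0.58],"twist": [0,0,0]}
    - {"grip": 75,"xyz": [0.06,0,-0.7],"twist": [0,0,0]}
    - {"grip": 75,"xyz": [0.06,0,-0.8],"twist": [0,0,0]}
    - {"grip": 75,"xyz": [0.06,0,-0.8],"twist": [0,0,0]}

```text
time: 15.17
position: [512.4, -294.5, 245.4]
ee_rot: [-3.137, 0.01, 2.849]
ft_force: [0.6, -0.7, -0.3]
grip_width: 0.851
grip_force: 0.0
```

```bash
python3 - <<'E'
from h import *
from rig import env
p,s=shot(env,"wrist","w10")
print(s["time"],s["position"],s["ft_force"],RR.inv().apply(s["position"]-REST))
m=cv2.inRange(cv2.cvtColor(p["img"],cv2.COLOR_RGB2HSV),(112,120,50),(130,255,255));n,l,st,c=cv2.connectedComponentsWithStats(m)
for i in range(1,n):
    if st[i,4]>60: print(st[i],c[i],RR.inv().apply(onplane(p,c[i],66,s)-REST))
g=cv2.cvtColor(p["img"],cv2.COLOR_RGB2GRAY)
for th in("tall_board","sample_jar"):
    for d in env.recognise(p,th)[:2]:
        b=d["bbox"]; print(th,[round(b[0]*512),round(b[1]*384),round(b[2]*512),round(b[3]*384)],round(d["confidence"],2))
# dark board mask: bottom corners
d=cv2.inRange(p["img"],(0,0,0),(32,32,32));n,l,st,c=cv2.connectedComponentsWithStats(d)
print([x.tolist() for x in st[1:] if x[4]>300])
for x in [st[i] for i in range(1,n) if st[i,4]>300]:
    print([RR.inv().apply(onplane(p,q,1,s)-REST).round(1).tolist() for q in [(x[0],x[1]),(x[0]+x[2],x[1])]])
E
```

```text
15.1667 [ 512.42804677 -294.51048648  245.35532184] [ 0.64985089 -0.73250401 -0.25413852] [-74.49644004  -0.93855213 245.35532184]
[ 238  170   41   43 1387] [257.83850036 191.15356885] [-64.10021418  -1.93486041  66.        ]
[268 328  28  26 553] [281.23146474 340.00361664] [124.83316559  27.66547607  66.        ]
tall_board [260, 245, 127, 92] 0.94
tall_board [456, 239, 106, 59] 0.82
sample_jar [260, 184, 43, 51] 0.89
[[408, 48, 63, 115, 3245], [197, 200, 125, 90, 8966], [323, 229, 34, 60, 993], [0, 373, 78, 11, 476], [464, 373, 48, 11, 331]]
[[-215.3, 167.3, 1.0], [-215.5, 238.4, 1.0]]
[[-34.9, -80.5, 1.0], [-35.7, 80.9, 1.0]]
[[4.4, 84.7, 1.0], [4.1, 129.6, 1.0]]
[[244.4, -397.9, 1.0], [243.3, -277.2, 1.0]]
[[238.3, 314.0, 1.0], [237.7, 386.9, 1.0]]
```

```bash
python3 -c "
from rig import env
print(env.close_job())"
```

```text
the job is handed in; nothing more can be done
None
```

The job is handed in at about 15 s of robot time. By my last camera measurement the tall board leans by itself at the middle of the rest at about 15°, and the jar stands upright with its centre about 32 mm from the foot's centre, 2–3 mm short of touching (the limit is 42 mm). The judge's result was not reported back.

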